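# Tip the doming block cups-up and lock it in its stall

### The arm

A 7-joint arm with a two-finger parallel gripper is mounted at the origin on a cart in front of the work surface, level with it; the furniture and walls round the work are solid. World frame = base frame: x ahead of the robot, y to its left, z up, the work surface at z = 0. Lengths are in m, angles in rad, forces in N, time in s.
With the tool pointing down it reaches from about 0.4 to 0.75 m from the base axis. Payload 19.5 kg.
Tool frame: the origin (TCP) lies on the front face of the gripper's body, between the roots of the fingers; the fingertips stand 73 mm ahead of it and the grasp point (between the pads) lies 54 mm ahead of it; z points along the fingers, y is the line along which they close (so a half turn about z gives the same grasp; the last joint's range is limited). The gripper opens to 85 mm and grips with 20 to 120 N. Pads are 22 mm wide; open, the fingers measure 114 mm over their backs; the gripper's body (76 mm by 85 mm) begins 54 mm behind the grasp point. The pads swing forward as they close: fully open they stand 13 mm farther back than shut.
Start: joints at [-1.267, 0.707, -0.028, 1.485, 0.022, 0.951, -0.075], TCP at [0.195, 0.541, 0.304] pointing down, gripper open.
Joint ranges: [-2.71, 2.71], [-0.32, 2.16], [-1.57, 1.52], [0, 2.45], [-1.46, 4.6], [0, 2.02], [-2.83, 2.83]. Speed limits (rad/s): [1.89, 1.89, 2.57, 2.57, 3.01, 3.01, 3.01].

### API

Orientations are given as a 3x3 rotation matrix whose columns are the frame's x, y, z axes.
In Python, from station import bot gives the robot as it stands.
- The arm moves only by the shell command python3 -m pendant 'ROWS' [FORCE]. ROWS is JSON, a list of rows, each a list of 3 entries, a list of its own where there are three numbers: the shift along the tool's x, y, z in mm, then the turn, a rotation vector about the tool's x, y, z in rad, then the opening, from 0 (shut) to 1 (fully open). A call has 1 to 20 rows; each row is the pose to reach, as a shift and turn from the pose commanded when the call began, along the tool's axes at that moment; what a row does not reach only later rows make up. A row lasts 1/8 s, in which the tool goes at most 62.5 mm and 10.7 degrees, less where a joint would pass 70% of its speed; a pose out of reach is approached as far as the arm can. A call with a gripper value outside its range is refused whole. The fingers move at their own pace and stop on an object; FORCE is the grip in N (left out, the last holds). Time passes only in rows, so rows that repeat a pose let the fingers close. It gives the time, the measured TCP pose, the force, the opening and the grip force at its end, in the units of the state.
- bot.observe(): the state, without advancing time (a new reading comes with each control period).
- bot.read_camera(name): name is "scene" or "top" or "wrist"; returns a dict with "pixels" (384x512x3 uint8, red, green, blue), "vfov" (degrees; the focal length in pixels is half the picture's height over the tangent of half this angle, whatever the lens; pixels are square), "cx", "cy" (the principal point, pixels), "world_from_camera" (4x4, takes a point from camera to world coordinates). Camera axes: x right, y down, z forward; pixel columns grow to the right and rows downward; lengths in m; the calibration is good to about 2 mm. A picture is of the moment at which its call begins. There is no depth.
- bot.finish_job(): hands the job in; it is judged then, once.
The state is a dict: "time_s": time; "joint_pos": joint angles; "joint_velocities": joint speeds; "tau": joint torques, N m; "eef_pos": TCP position; "ee_rot": TCP orientation; "ft_force": force on the tool from outside, world axes, zero at the start; "ft_torque": the same for the moment, N m; "width": finger opening in m; "finger_force": force on a finger pad.
Only numpy, scipy, OpenCV 4.12 (cv2) and the standard library are available. Lean on these libraries where they do the work, as an engineer would, in place of code of your own. Each camera call takes 0.05 s, during which the arm holds its last target. There are 200 camera calls.

### The job

The square doming block is lying on its side on the wooden doming board with its four cups towards the front of the board. Push it over, away from the front, so that it stands on the board with the cups facing up, then push it along the board until it is fully home against the back of the stall, and push the open brass keeper over so that it lies flat across the stall's mouth behind the block. Work with the fingertips only: do not lift or carry the block, and leave the tin, the jar and the scriber where they are.

Things in the scene. Friction and masses are not known exactly. Their poses are not given: they have to be found in the camera images.
- doming_block: Brass-coloured cube, 50 mm on each edge, about 0.6 kg, with four round cups sunk in one face. Origin at the centre of the face away from the cups; its z axis points from there to the cup face. It starts on its side with z level, pointing towards the front of the board (board -x), up to 0.35 rad askew. Wanted: z up.
- block_center (a point): Centre of the block, 25 mm inside every face. The block grips the board and the fingertips grip it, so a level push tends to slide it; a fingertip pressing near the top of the cup face and travelling in an arc, forward and up, tips it about its far lower edge. Past 45 degrees it falls over by itself onto its far side.
- board: Hardwood board fixed to the bench, 270 (its x) x 150 (y) x 14 mm; origin at the centre of its underside, x from its front to the stall at its far end, z up. Stall: dark wooden fences 22 mm high on top of the board; side fences with inner faces at y = +-27 mm, parallel from x = 45 mm on, flaring in front to 74 mm apart at x = 27 mm; back fence's inner face at x = 114 mm.
- seat (a point): Where the centre of the block lies when it is fully home: in the board's frame x = 89 mm, y = 0, z = 39 mm; 25 mm above the board's top. Axes parallel to the board's.
- keeper (a joint): Hinge of the brass keeper (strap 12 mm wide, 76 long, 3.5 thick, 35 g) on top of the right fence: board x = 54.5, y = -34, z = 40 mm, axis along board x. 0 = flat across the mouth, 3.5 mm behind a block that is home (it cannot close otherwise); 1.57 upright; 2.0 its stop. Starts open at 1.8 to 2.0, leaning out to the right; pushed past upright to the left it falls shut.
- keeper_end (a point): Rolled free end of the keeper (8 mm across), 76 mm from its hinge. When open it stands about 110 mm above the bench.
- wax_tin: Round white tin with a brown lid, 64 mm across, 20 mm high, loose on the bench left of the board; origin at the centre of its underside. To be left alone.
- jar_burs: Brown jar with a black cap, 40 mm across, 60 mm high, loose on the bench right of the board; origin at the centre of its underside. To be left alone.
- scriber: Scriber with a black handle, 140 mm long, 23 mm thick, loose on the bench right of the board's front; origin under its middle. To be left alone.
Mind the look-alikes: they are no part of the job. There is more than one size of the doming_block; the job needs the smallest.

How it is judged:
On the way, in this order (a step that is already met when the one before it is completed fails the run):
1. the block stands on the board, cups up, at rest (angle between doming_block's own z axis and vertical below 0.08 rad and linear speed of doming_block below 0.01 m/s and angular speed of doming_block below 0.1 rad/s and z of block_center in the frame of seat below 0.003 m), for 0.2 s.
2. the block is fully home in the stall, cups up, with the keeper still open (x of block_center in the frame of seat above -0.003 m and y of block_center in the frame of seat between -0.004 and 0.004 m and z of block_center in the frame of seat between -0.003 and 0.003 m and angle between doming_block's own z axis and vertical below 0.08 rad and value of joint keeper above 1.2 rad), for 0.2 s.
At the end, for the whole second after the job is handed in: The block is upright with its cups up (within 0.08 rad), its centre is within 3 mm of the seat lengthways and in height and within 4 mm sideways, it is at rest, and the keeper lies flat across the stall's mouth (joint below 0.06 rad) (all of step 1 and x of block_center in the frame of seat above -0.003 m and y of block_center in the frame of seat between -0.004 and 0.004 m and z of block_center in the frame of seat above -0.003 m and value of joint keeper below 0.06 rad and velocity of joint keeper below 0.1 rad/s); the robot touches nothing.
It fails at once if the block is lifted or carried (more than 6 mm higher than tipping it over needs) (height (world z) of block_center above 0.0554 m or ((angle between doming_block's own z axis and vertical between 1.47 and 1.67 rad or angle between doming_block's own z axis and vertical below 0.1 rad) and height (world z) of block_center above 0.0475 m)).
It fails at once if the tin, the jar or the scriber is moved (20 mm) or knocked over (distance of any of wax_tin, jar_burs, scriber from where it was at the start of the episode above 0.02 m or angle between any of wax_tin, jar_burs's own z axis and vertical above 0.4 rad).
It also fails if it takes over 72 s, if anything falls off the work surface, if the arm or the gripper's body presses on something with over 40 N, if the wrist force passes 120 N, or if a joint passes its speed limit or range.

## Working session

There is one attempt and no reset: what is moved stays moved. The work goes in short steps, Python scripts to look and compute and a shell command to move; the robot and the scene stay as the last step left them, time stands still between calls to the robot, and variables do not carry over. Pictures are saved under pics/ and viewed, at most 12 in all, crops included, and the job is handed in when it is done.

```bash
ls; mkdir -p pics; python3 - <<'E'
from station import bot
import cv2,numpy as np
s=bot.observe();print({k:np.round(v,3).tolist() for k,v in s.items()})
a=[]
for n in("scene","top"):
    c=bot.read_camera(n);print(n,c['vfov'],c['cx'],c['cy'],np.round(c['world_from_camera'],4).tolist())
    cv2.imwrite(f'pics/{n}0.png',c['pixels'][:,:,::-1])
E
```

```text
pics
{'time_s': 0.0, 'joint_pos': [-1.267, 0.707, -0.028, 1.485, 0.022, 0.951, -0.075], 'joint_velocities': [-0.0, -0.0, 0.001, -0.001, 0.001, 0.001, -0.001], 'tau': [-0.001, -88.323, 1.234, -23.617, 0.017, 0.007, -0.0], 'eef_pos': [0.195, 0.541, 0.303], 'ee_rot': [[-0.941, 0.339, -0.0], [0.339, 0.941, -0.001], [-0.0, -0.001, -1.0]], 'ft_force': [-0.429, -0.474, -0.61], 'ft_torque': [0.026, -0.017, 0.052], 'finger_force': 0.0, 'width': 0.086}
scene 48.09991888672373 250.95618091061073 193.35398331656077 [[0.9166, -0.1871, 0.3534, 0.124], [-0.3995, -0.4636, 0.7908, -1.1379], [0.0159, -0.866, -0.4997, 0.5603], [0.0, 0.0, 0.0, 1.0]]
top 57.063856451538996 251.54412931148863 189.7148212420581 [[-0.0265, -0.9947, 0.0989, 0.3955], [-0.9994, 0.0241, -0.0256, -0.3256], [0.0231, -0.0995, -0.9948, 1.0627], [0.0, 0.0, 0.0, 1.0]]
```

View pics/scene0.png

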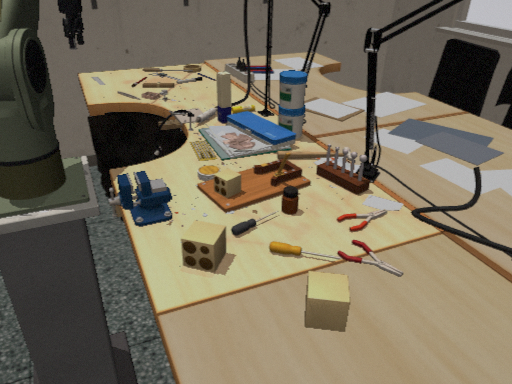

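View pics/top0.png

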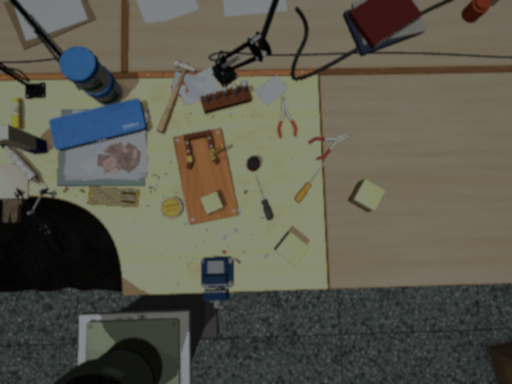

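```bash
cat > h.py <<'E'
import cv2,numpy as np
from station import bot
def cam(n,save=None):
    c=bot.read_camera(n)
    if save: cv2.imwrite('pics/'+save,c['pixels'][:,:,::-1])
    return c
def ray(c,uv,z):
    f=192/np.tan(np.radians(c['vfov'])/2);T=np.array(c['world_from_camera'])
    d=T[:3,:3]@np.array([(uv[0]-c['cx'])/f,(uv[1]-c['cy'])/f,1]);o=T[:3,3]
    return o+d*(z-o[2])/d[2]
def proj(c,P):
    f=192/np.tan(np.radians(c['vfov'])/2);T=np.array(c['world_from_camera'])
    p=(np.atleast_2d(P)-T[:3,3])@T[:3,:3]
    return p[:,:2]/p[:,2:]*f+[c['cx'],c['cy']]
E
python3 - <<'E'
from h import *
c=cam('top');s=cam('scene')
for n,uv,z in [('board',(206,176),.014),('block',(212,203),.064),('tin',(172,207),.02),('jar',(253,162),.06),('scr',(265,208),.01),('scr2',(258,175),.005),('boardFL',(190,223),.014),('FR',(238,214),.014),('BL',(175,137),.014),('BR',(221,129),.014),('vise',(217,265),.08)]:
    print(n,ray(c,uv,z).round(3))
w=cam('wrist');print(np.round(w['world_from_camera'],3).tolist(),w['vfov'])
a=cv2.resize(c['pixels'][110:270,160:320],None,fx=2.5,fy=2.5,interpolation=2)
b=cv2.resize(s['pixels'][140:280,170:310],(400,400),interpolation=2)
cv2.imwrite('pics/crop.png',np.hstack([a,b])[:,:,::-1])
E
```

```text
board [ 0.544 -0.218  0.014]
block [ 0.46  -0.239  0.064]
tin [ 0.454 -0.117  0.02 ]
jar [ 0.575 -0.358  0.06 ]
scr [ 0.444 -0.391  0.01 ]
scr2 [ 0.545 -0.373  0.005]
boardFL [ 0.406 -0.169  0.014]
FR [ 0.428 -0.31   0.014]
BL [ 0.665 -0.126  0.014]
BR [ 0.687 -0.265  0.014]
vise [ 0.289 -0.251  0.08 ]
[[0.339, 0.893, 0.295, 0.12], [0.941, -0.322, -0.105, 0.569], [0.001, 0.313, -0.95, 0.373], [0.0, 0.0, 0.0, 1.0]] 60.17689500885172
```

View pics/crop.png

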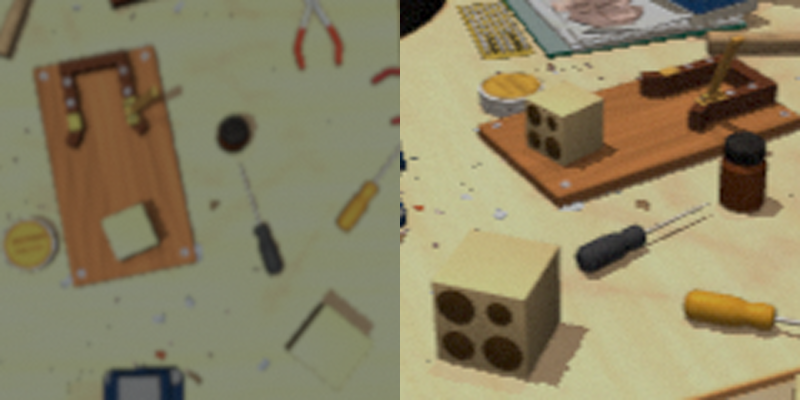

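The job's block is the one on the board (scene (228,184), top (212,203)): it is clearly smaller than the cubes at scene (205,247) and (328,300), and its cups face the front. The enlarged crop confirms this, and shows the keeper leaning out on the right fence. Next I move above the board for wrist views.

```bash
python3 -m pendant '[[[-120,-107,-15],[0,0,0.3],0.3],[[-200,-180,-30],[0,0,0.6],0.3],[[-280,-250,-46],[0,0,0.9],0.3],[[-354,-320,-46],[0,0,1.3],0.3],[[-354,-320,-46],[0,0,1.3],0.3],[[-354,-320,-46],[0,0,1.3],0.3],[[-354,-320,-46],[0,0,1.3],0.3],[[-354,-320,-46],[0,0,1.3],0.3],[[-400,-380,-40],[0,0,1.5],0.3],[[-440,-440,-35],[0,0,1.7],0.3],[[-490,-500,-30],[0,0,1.9],0.3],[[-569,-620,-26],[0,0,2.2],0.3],[[-569,-620,-26],[0,0,2.4],0.3],[[-569,-620,-26],[0,0,2.635],0.3],[[-569,-620,-26],[0,0,2.635],0.3],[[-569,-620,-26],[0,0,2.635],0.3],[[-569,-620,-26],[0,0,2.635],0.3],[[-569,-620,-26],[0,0,2.635],0.3]]'
python3 - <<'E'
from h import *
s=bot.observe();print(s['joint_pos'],s['eef_pos'],s['ee_rot'])
w=cam('wrist','w1.png');np.savez('w1.npz',**w)
E
```

```text
time_s: 2.5
eef_pos: [0.5202, -0.2347, 0.3302]
ee_rot: [[0.987, 0.163, 0.0], [0.163, -0.987, 0.0], [0.0, -0.0, -1.0]]
ft_force: [-0.7, -0.1, -0.3]
width: 0.0253
finger_force: 0.0
[ 0.06114242  0.75245376  0.65203904  1.4706972  -0.48876541  1.08410732
 -0.59333603] [ 0.5201519  -0.23468706  0.33016699] [[ 9.86546763e-01  1.63478831e-01  3.95831699e-04]
 [ 1.63478786e-01 -9.86546839e-01  1.43629117e-04]
 [ 4.13986832e-04 -7.69867546e-05 -9.99999911e-01]]
```

View pics/w1.png

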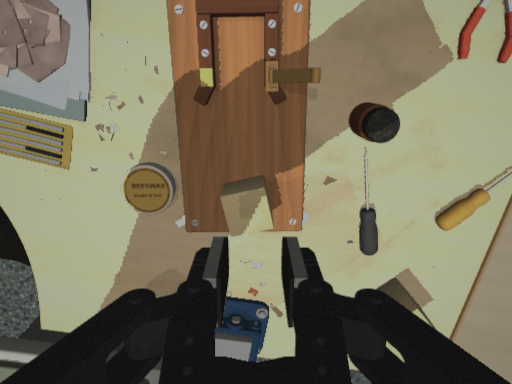

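The wrist view shows the board front corners at (187,232) and (302,230), the block near (247,207), the keeper end at (317,75), the tin at (149,189), the jar at (375,122) and the scriber at (368,230). I'll measure with enlarged detail.

```bash
python3 - <<'E'
from h import *
w=dict(np.load('w1.npz'))
im=w['pixels'];cr=cv2.resize(im[30:110,180:330],None,fx=3,fy=3,interpolation=2)
c2=cv2.resize(im[165:240,180:310],None,fx=5.8,fy=5,interpolation=2)
c2=cv2.convertScaleAbs(c2,alpha=1.5)
o=np.zeros((375+240,754,3),np.uint8);o=o[:600]
o[:375]=c2[:375,:754];o[375:600,:450]=cr[:225]
cv2.imwrite('pics/w1c.png',o[:,:,::-1])
hsv=cv2.cvtColor(im,cv2.COLOR_RGB2HSV)
for p in [(200,200),(240,205),(262,210),(190,150),(150,120),(180,180),(235,120)]: print(p,im[p[1],p[0]],hsv[p[1],p[0]])
E
```

```text
(200, 200) [99 71 47] [ 14 134  99]
(240, 205) [130 116  87] [ 20  84 130]
(262, 210) [176 177 129] [ 31  69 177]
(190, 150) [98 70 47] [ 14 133  98]
(150, 120) [176 180 149] [ 34  44 180]
(180, 180) [129 115  92] [ 19  73 129]
(235, 120) [111  78  53] [ 13 133 111]
```

View pics/w1c.png

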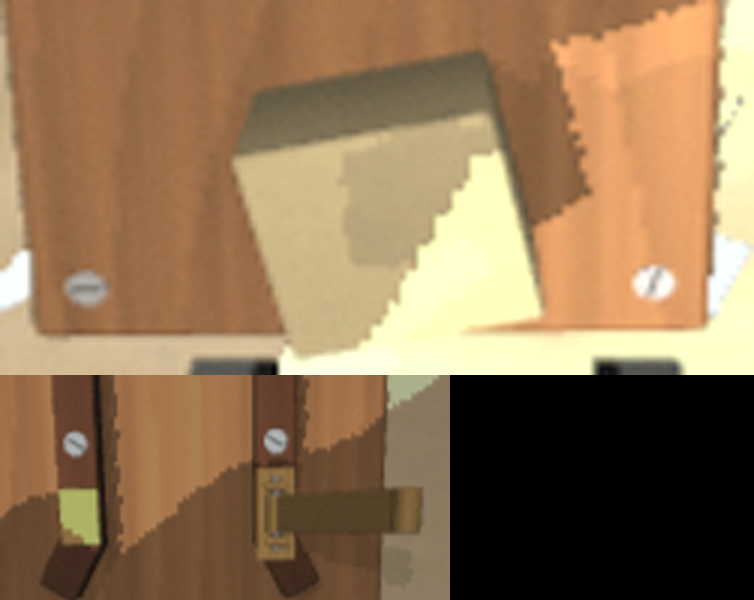

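```bash
cat >> h.py <<'E'
def tri(c1,p1,c2,p2):
    L=[]
    for c,p in((c1,p1),(c2,p2)):
        a=ray(c,p,0.3);b=ray(c,p,0.0);d=(b-a)/np.linalg.norm(b-a);L.append((a,np.eye(3)-np.outer(d,d)))
    return np.linalg.solve(sum(M for _,M in L),sum(M@a for a,M in L))
E
python3 - <<'E'
from h import *
w=dict(np.load('w1.npz'));s=cam('scene')
P=lambda x,y:(180+x/5.8,165+y/5)
T=np.array([ray(w,P(*q),.064) for q in[(235,157),(495,115),(543,318),(298,357)]])[:,:2]
print('top corners',T.round(4).tolist(),'centre',T.mean(0).round(4),'edges',np.linalg.norm(T-np.roll(T,1,0),axis=1).round(4))
f=(T[0]+T[1]-T[2]-T[3]);print('block away-dir',np.arctan2(f[1],f[0]), 'edge dir', np.arctan2(*(T[0]-T[1])[::-1])-np.pi/2)
FL,FR=[ray(w,P(*q),.014)[:2] for q in[(38,332),(705,327)]]
print('FL FR',FL,FR,np.linalg.norm(FL-FR));d=FL-FR;a=np.arctan2(d[1],d[0])-np.pi/2;print('yaw front',a)
# side edges at z=.014
L0=ray(w,P(10,0),.014)[:2];R0=ray(w,P(718,0),.014)[:2]
L1=ray(w,(169,2),.014)[:2]
for A,B in((FL,L0),(FR,R0),(FL,L1)): print('side yaw',np.arctan2(*(B-A)[::-1]))
# fence inner screws at z=.036
l,r=ray(w,(204,52),.036)[:2],ray(w,(272,51),.036)[:2];print('screws',l,r,np.linalg.norm(l-r))
print('hinge',ray(w,(271,75),.04),'end',ray(w,(316,75),.110))
print('tri front-left top',tri(w,P(298,357),s,(214.5,173.3)),'front-right',tri(w,P(543,318),s,(228.8,181.3)))
E
```

```text
top corners [[0.4763, -0.204], [0.4936, -0.2499], [0.4484, -0.2671], [0.4312, -0.2223]] centre [ 0.4624 -0.2358] edges [0.0486 0.049  0.0484 0.048 ]
block away-dir 0.3745046381705422 edge dir 0.35937121159877305
FL FR [ 0.40364467 -0.1648475 ] [ 0.42910028 -0.30961489] 0.14698838581344686
yaw front 0.1740586182170638
side yaw 0.1660517307855589
side yaw 0.1766379083051585
side yaw 0.16951514834532688
screws [ 0.61786825 -0.16550712] [ 0.63007623 -0.23359221] 0.06917091298568796
hinge [ 0.60711012 -0.23653442  0.04      ] end [ 0.61183311 -0.27023466  0.11      ]
tri front-left top [ 0.43102294 -0.22254984  0.06238193] front-right [ 0.44931159 -0.26896574  0.05995166]
```

```bash
python3 -m pendant '[[[-60,2,0],[0,0,-0.1],0],[[-117,4,0],[0,0,-0.203],0],[[-117,4,0],[0,0,-0.203],0],[[-117,4,50],[0,0,-0.203],0],[[-117,4,100],[0,0,-0.203],0],[[-117,4,150],[0,0,-0.203],0],[[-117,4,185],[0,0,-0.203],0],[[-117,4,203],[0,0,-0.203],0],[[-117,4,203],[0,0,-0.203],0],[[-117,4,203],[0,0,-0.203],0]]'
python3 - <<'E'
from h import *
c=cam('scene');w=cam('wrist')
a=cv2.resize(c['pixels'][130:230,170:330],(640,400),interpolation=2)
b=cv2.resize(w['pixels'],(267,200))
o=np.zeros((600,640,3),np.uint8);o[:400]=a;o[400:,:267]=b
cv2.imwrite('pics/a.png',o[:,:,::-1])
E
```

```text
time_s: 3.85
eef_pos: [0.4057, -0.258, 0.1276]
ee_rot: [[0.934, 0.356, 0.001], [0.356, -0.934, -0.001], [0.001, 0.001, -1.0]]
ft_force: [-0.4, 0.7, 0.5]
width: 0.0005
finger_force: 0.0
```

View pics/a.png

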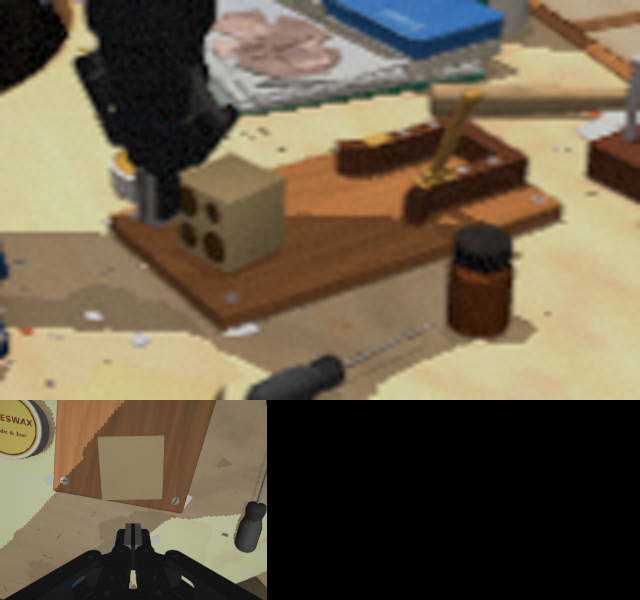

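The picture shows the shut fingertips standing just in front of the cup face, centred on it (wrist inset: finger 132, block 98–163). I now advance to contact.

```bash
python3 -m pendant '[[[10,0,0],[0,0,0],0],[[18,0,0],[0,0,0],0],[[21,0,0],[0,0,0],0],[[21,0,0],[0,0,0],0]]'; python3 -m pendant '[[[2,0,0],[0,0,0],0],[[2,0,0],[0,0,0],0]]';python3 -m pendant '[[[2,0,0],[0,0,0],0],[[2,0,0],[0,0,0],0]]'
```

```text
time_s: 4.45
eef_pos: [0.425, -0.2503, 0.1269]
ee_rot: [[0.934, 0.356, -0.0], [0.356, -0.934, -0.0], [-0.0, 0.0, -1.0]]
ft_force: [0.1, 1.1, -0.7]
width: -0.0003
finger_force: 0.0
time_s: 4.7
eef_pos: [0.4267, -0.2498, 0.127]
ee_rot: [[0.935, 0.356, -0.0], [0.356, -0.935, -0.0], [-0.0, 0.0, -1.0]]
ft_force: [-0.6, -1.4, -0.4]
width: 0.0
finger_force: 0.0
time_s: 4.95
eef_pos: [0.4284, -0.2491, 0.1269]
ee_rot: [[0.935, 0.356, -0.0], [0.356, -0.935, -0.0], [-0.0, 0.0, -1.0]]
ft_force: [-2.4, -0.3, 1.2]
width: -0.0001
finger_force: 1.1
```

```bash
python3 -m pendant '[[[2,0,0],[0,0,0],0],[[4,0,-2],[0,0,0],0],[[6,0,-4],[0,0,0],0],[[8,0,-6],[0,0,0],0],[[10,0,-8],[0,0,0],0],[[12,0,-10],[0,0,0],0],[[14,0,-11.5],[0,0,0],0],[[14,0,-11.5],[0,0,0],0]]'
python3 - <<'E'
from h import *
c=cam('scene');w=cam('wrist')
a=cv2.resize(c['pixels'][150:210,190:270],(640,480),interpolation=2)
cv2.imwrite('pics/b.png',a[:,:,::-1])
E
```

```text
time_s: 5.95
eef_pos: [0.4418, -0.244, 0.1385]
ee_rot: [[0.934, 0.356, 0.0], [0.356, -0.934, -0.0], [0.0, 0.0, -1.0]]
ft_force: [-1.8, -0.2, -0.6]
width: -0.0
finger_force: 0.7
```

View pics/b.png

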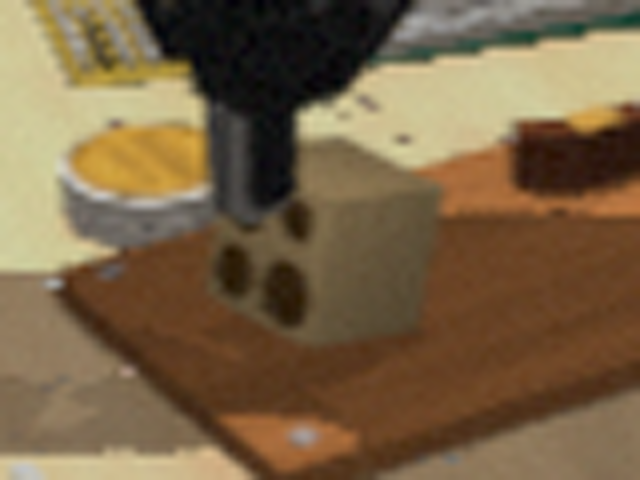

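It shows the block tipped about 13°, with the finger still bearing on the top cup row. I continue the arc.

```bash
python3 -m pendant '[[[2.5,0,-1.5],[0,0,0],0],[[5,0,-3.1],[0,0,0],0],[[7.5,0,-4.5],[0,0,0],0],[[10,0,-5.8],[0,0,0],0],[[13,0,-7],[0,0,0],0],[[15.5,0,-8],[0,0,0],0],[[18,0,-9],[0,0,0],0],[[21,0,-9.8],[0,0,0],0],[[24,0,-10.5],[0,0,0],0],[[27,0,-11.3],[0,0,0],0],[[30,0,-11.8],[0,0,0],0],[[33,0,-12.2],[0,0,0],0],[[36,0,-12.4],[0,0,0],0],[[38,0,-12.4],[0,0,0],0],[[38,0,-12.4],[0,0,0],0],[[38,0,-12.4],[0,0,0],0]]'
python3 - <<'E'
from h import *
c=cam('scene');w=cam('wrist')
a=cv2.resize(c['pixels'][150:210,190:270],(480,360),interpolation=2)
b=cv2.resize(w['pixels'],(320,240))
o=np.zeros((600,480,3),np.uint8);o[:360]=a;o[360:,:320]=b
cv2.imwrite('pics/c.png',o[:,:,::-1])
E
```

```text
time_s: 8.05
eef_pos: [0.477, -0.2306, 0.1508]
ee_rot: [[0.935, 0.356, -0.0], [0.356, -0.935, -0.0], [-0.0, 0.0, -1.0]]
ft_force: [0.1, -0.2, 0.5]
width: -0.0001
finger_force: 0.0
```

View pics/c.png

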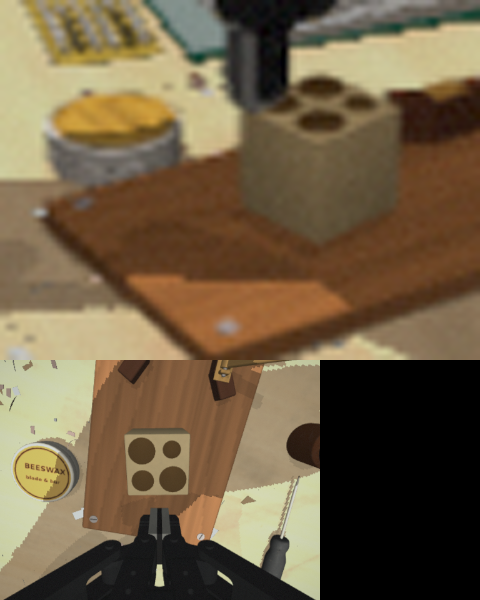

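The block stands cups up: in the wrist inset, top face corners are about (125,435)–(190,495). I back off and measure its pose.

```bash
python3 -m pendant '[[[-20,0,-10],[0,0,0],0],[[-40,0,-10],[0,0,0],0],[[-40,0,-10],[0,0,0],0],[[-40,0,-10],[0,0,0],0]]'
cat > meas.py <<'E'
from h import *
c=cam('wrist');im=c['pixels'];hsv=cv2.cvtColor(im,cv2.COLOR_RGB2HSV)
B=np.array([.5494,-.2142]);R=np.array([[.9854,-.1702],[.1702,.9854]])
# region: board surface only
q=np.array([[.134,.074],[.134,-.074],[-.134,-.074],[-.134,.074]])@R.T+B
m0=np.zeros(im.shape[:2],np.uint8);cv2.fillConvexPoly(m0,proj(c,np.c_[q,np.full(4,.014)]).astype(np.int32),255)
m=((hsv[...,1]<115)&(hsv[...,2]>60)).astype(np.uint8)*255&m0
m=cv2.morphologyEx(m,cv2.MORPH_OPEN,np.ones((3,3)));m=cv2.morphologyEx(m,cv2.MORPH_CLOSE,np.ones((15,15)))
cs=sorted(cv2.findContours(m,0,2)[0],key=cv2.contourArea)[-2:]
for k in cs:
    r=cv2.minAreaRect(k);bp=cv2.boxPoints(r);W=np.array([ray(c,p,.064)[:2] for p in bp])
    print('px',bp.round(1).tolist(),'area',cv2.contourArea(k))
    print('board xy of corners at z64',((W-B)@R).round(4).tolist(),'ctr',((W-B)@R).mean(0).round(4))
cv2.imwrite('pics/m.png',np.hstack([im[:,:,::-1],cv2.cvtColor(m,cv2.COLOR_GRAY2BGR)])[:300])
E
python3 meas.py
```

```text
time_s: 8.65
eef_pos: [0.4402, -0.2446, 0.1608]
ee_rot: [[0.934, 0.356, 0.0], [0.356, -0.934, 0.0], [0.0, 0.0, -1.0]]
ft_force: [0.3, -0.4, 1.2]
width: -0.0
finger_force: 0.0
px [[369.70001220703125, 116.5999984741211], [403.3999938964844, -1.2999999523162842], [408.29998779296875, 0.10000000149011612], [374.6000061035156, 118.0]] area 269.5
board xy of corners at z64 [[-0.0393, -0.0544], [0.0131, -0.0538], [0.0129, -0.0561], [-0.0394, -0.057]] ctr [-0.0132 -0.0553]
px [[197.8000030517578, 28.700000762939453], [305.0, 27.399999618530273], [306.20001220703125, 135.89999389648438], [199.10000610351562, 137.1999969482422]] area 11015.0
board xy of corners at z64 [[-0.0164, 0.0341], [-0.0066, -0.0137], [-0.0545, -0.0261], [-0.0654, 0.0266]] ctr [-0.0357  0.0052]
```

```bash
python3 -m pendant '[[[10,-8,0],[0,0,0.1],0.2],[[15,-11,0],[0,0,0.193],0.2],[[15,-11,0],[0,0,0.193],0.2],[[15,-11,25],[0,0,0.193],0.2],[[15,-11,46],[0,0,0.193],0.2],[[15,-11,46],[0,0,0.193],0.2],[[15,-11,46],[0,0,0.193],0.2]]'
python3 -m pendant '[[[8,0,0],[0,0,0],0.2],[[16,0,0],[0,0,0],0.2],[[22,0,0],[0,0,0],0.2],[[27,0,0],[0,0,0],0.2],[[32,0,0],[0,0,0],0.2],[[37,0,0],[0,0,0],0.2],[[42,0,0],[0,0,0],0.2],[[47,0,0],[0,0,0],0.2],[[52,0,0],[0,0,0],0.2],[[57,0,0],[0,0,0],0.2],[[62,0,0],[0,0,0],0.2],[[62,0,0],[0,0,0],0.2],[[62,0,0],[0,0,0],0.2]]'
python3 meas.py
python3 - <<'E'
from h import *
c=cam('scene')
a=cv2.resize(c['pixels'][140:220,190:310],(600,400),interpolation=2)
b=cv2.imread('pics/m.png')[:200,:,::-1];b=cv2.resize(b[:,60:480],(420,200))
o=np.zeros((600,600,3),np.uint8);o[:400]=a;o[400:,:420]=b
cv2.imwrite('pics/d.png',o[:,:,::-1])
E
```

```text
time_s: 9.57
eef_pos: [0.45, -0.2294, 0.1155]
ee_rot: [[0.985, 0.171, 0.0], [0.171, -0.985, -0.0], [0.0, 0.001, -1.0]]
ft_force: [-1.1, -0.8, 0.6]
width: 0.0171
finger_force: 0.0
time_s: 11.2
eef_pos: [0.5112, -0.2185, 0.1149]
ee_rot: [[0.985, 0.17, 0.0], [0.17, -0.985, -0.0], [0.0, 0.0, -1.0]]
ft_force: [-0.3, -0.9, -1.3]
width: 0.0169
finger_force: 0.0
px [[377.3999938964844, 295.6000061035156], [409.20001220703125, 68.5], [413.79998779296875, 69.0999984741211], [382.0, 296.29998779296875]] area 660.5
board xy of corners at z64 [[-0.0448, -0.0497], [0.0463, -0.0501], [0.0461, -0.0517], [-0.0452, -0.0517]] ctr [ 0.0006 -0.0508]
px [[196.0, 118.0], [330.0, 118.0], [330.0, 287.0], [196.0, 287.0]] area 17655.0
board xy of corners at z64 [[0.0297, 0.0235], [0.0297, -0.0242], [-0.0406, -0.0292], [-0.0406, 0.0274]] ctr [-0.0054 -0.0006]
```

View pics/d.png

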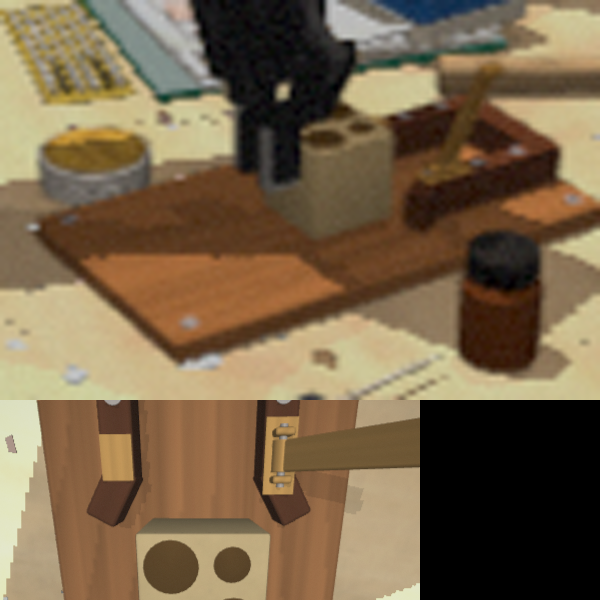

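The block is now square to the board and centred on the mouth (inset columns 136–270, channel 140–262), and the keeper is open. I push it in.

```bash
python3 -m pendant '[[[5,0,0],[0,0,0],0.2],[[10,0,0],[0,0,0],0.2],[[15,0,0],[0,0,0],0.2],[[20,0,0],[0,0,0],0.2],[[25,0,0],[0,0,0],0.2],[[30,0,0],[0,0,0],0.2],[[35,0,0],[0,0,0],0.2],[[40,0,0],[0,0,0],0.2],[[45,0,0],[0,0,0],0.2],[[45,0,0],[0,0,0],0.2]]'
python3 -m pendant '[[[5,0,0],[0,0,0],0.2],[[10,0,0],[0,0,0],0.2],[[15,0,0],[0,0,0],0.2],[[20,0,0],[0,0,0],0.2],[[25,0,0],[0,0,0],0.2],[[30,0,0],[0,0,0],0.2],[[35,0,0],[0,0,0],0.2],[[40,0,0],[0,0,0],0.2],[[40,0,0],[0,0,0],0.2]]'
python3 -m pendant '[[[2,0,0],[0,0,0],0.2],[[4,0,0],[0,0,0],0.2],[[4,0,0],[0,0,0],0.2]]'
```

```text
time_s: 12.55
eef_pos: [0.5558, -0.2107, 0.1147]
ee_rot: [[0.985, 0.171, 0.0], [0.171, -0.985, -0.0], [0.0, 0.0, -1.0]]
ft_force: [0.9, -0.4, 0.1]
width: 0.0173
finger_force: 0.0
time_s: 13.68
eef_pos: [0.5952, -0.204, 0.1148]
ee_rot: [[0.985, 0.17, 0.001], [0.17, -0.985, -0.0], [0.001, 0.0, -1.0]]
ft_force: [-0.0, -0.3, 0.2]
width: 0.0171
finger_force: 0.0
time_s: 14.05
eef_pos: [0.5976, -0.204, 0.1149]
ee_rot: [[0.986, 0.169, -0.003], [0.169, -0.986, -0.0], [-0.003, -0.0, -1.0]]
ft_force: [-11.2, -1.4, 6.1]
width: 0.0171
finger_force: 5.7
```

```bash
python3 -m pendant '[[[1.5,0,0],[0,0,0],0.2],[[1.5,0,0],[0,0,0],0.2]]'
python3 -m pendant '[[[-4,0,0],[0,0,0],0.2],[[-15,0,0],[0,0,0],0.2],[[-25,0,0],[0,0,0],0.2],[[-25,0,-50],[0,0,0],0],[[-25,0,-90],[0,0,0],0],[[-25,0,-90],[0,0,0],0],[[-25,0,-90],[0,0,0],0]]'
python3 - <<'E'
from h import *
c=cam('wrist');np.savez('w2.npz',**c);s=cam('scene')
print(bot.observe()['eef_pos'])
a=cv2.resize(s['pixels'][130:210,210:330],(480,320),interpolation=2)
B=np.array([.5494,-.2142]);
cv2.imwrite('pics/e.png',np.vstack([np.pad(a,((0,0),(0,300),(0,0))),cv2.resize(c['pixels'][50:230,120:460],(780,280)) if 0 else np.pad(cv2.resize(c['pixels'][40:240,110:480],(518,280)),((0,0),(0,262),(0,0)))])[:,:,::-1])
E
```

```text
time_s: 14.3
eef_pos: [0.5979, -0.204, 0.1148]
ee_rot: [[0.986, 0.169, -0.005], [0.169, -0.986, 0.0], [-0.005, -0.001, -1.0]]
ft_force: [-21.8, -0.5, 12.1]
width: 0.0172
finger_force: 11.0
time_s: 15.18
eef_pos: [0.5754, -0.2072, 0.2043]
ee_rot: [[0.985, 0.17, -0.0], [0.17, -0.985, 0.0], [-0.0, -0.0, -1.0]]
ft_force: [-0.7, 0.2, 0.2]
width: 0.0001
finger_force: 0.0
[ 0.57529711 -0.20729382  0.20388647]
```

View pics/e.png

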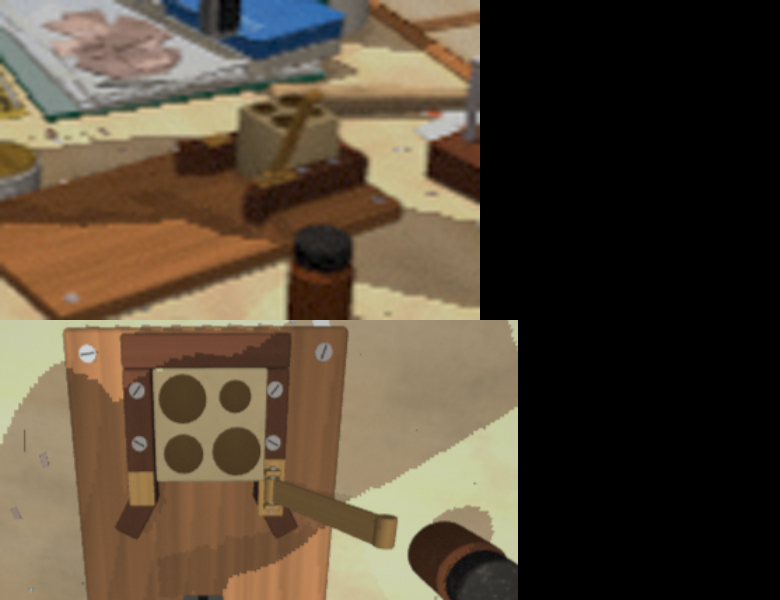

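The block is seated against the back fence and stiff at 22 N; the keeper leans out to the right, its end at crop (386,532). I triangulate that end, then approach from its outer side.

```bash
python3 - <<'E'
from h import *
w1=dict(np.load('w1.npz'));w2=dict(np.load('w2.npz'))
B=np.array([.5494,-.2142]);R=np.array([[.9854,-.1702],[.1702,.9854]])
e=tri(w1,(316,75),w2,(385.7,191.4));print('end board',(e[:2]-B)@R,e[2])
C=lambda x,y:(110+x*370/518,40+(y-320)*200/280)
for p in[(153,368),(267,368),(267,481),(153,481)]: print((ray(w2,C(*p),.064)[:2]-B)@R)
E
python3 -m pendant '[[[0,0,-25],[0,0,0],0],[[15,50,-25],[0,0,0],0],[[28,97,-25],[0,0,0],0],[[28,97,-25],[0,0,0],0],[[28,97,-25],[0,0,0],0]]'
```

```text
end board [ 0.05196113 -0.06609517] 0.1081794918922914
[0.11088376 0.02416224]
[ 0.11086107 -0.02453416]
[ 0.0616717  -0.02663862]
[0.06167549 0.02582239]
time_s: 15.9
eef_pos: [0.6193, -0.2979, 0.2289]
ee_rot: [[0.985, 0.17, -0.001], [0.17, -0.985, 0.001], [-0.001, -0.001, -1.0]]
ft_force: [-0.4, 0.4, 0.4]
width: -0.0003
finger_force: 0.0
```

```bash
python3 -m pendant '[[[0,0,40],[0,0,0],0],[[0,0,70],[0,0,0],0],[[0,0,70],[0,0,0],0],[[0,-10,70],[0,0,0],0],[[0,-18,70],[0,0,0],0],[[0,-24,70],[0,0,0],0],[[0,-29,70],[0,0,0],0],[[0,-34,70],[0,0,0],0],[[0,-39,70],[0,0,0],0],[[0,-44,70],[0,0,0],0],[[0,-49,70],[0,0,0],0],[[0,-54,70],[0,0,0],0],[[0,-59,70],[0,0,0],0],[[0,-64,70],[0,0,0],0],[[0,-67,70],[0,0,0],0],[[0,-67,70],[0,0,0],0],[[0,-67,70],[0,0,0],0]]'
python3 -m pendant '[[[0,0,-30],[0,0,0],0],[[0,0,-60],[0,0,0],0],[[-60,0,-80],[0,0,0],0],[[-60,0,-80],[0,0,0],0],[[-60,0,-80],[0,0,0],0]]'
python3 - <<'E'
from h import *
c=cam('wrist');s=cam('scene')
a=cv2.resize(s['pixels'][130:210,210:330],(480,320),interpolation=2)
cv2.imwrite('pics/f.png',np.vstack([np.pad(a,((0,0),(0,32),(0,0))),cv2.resize(c['pixels'][40:280],(512,240))])[:,:,::-1])
E
```

```text
time_s: 18.02
eef_pos: [0.6082, -0.2325, 0.1599]
ee_rot: [[0.985, 0.17, -0.0], [0.17, -0.985, -0.0], [-0.0, 0.0, -1.0]]
ft_force: [-0.5, -0.7, -0.1]
width: -0.0003
finger_force: 0.0
time_s: 18.65
eef_pos: [0.5496, -0.2424, 0.24]
ee_rot: [[0.985, 0.17, 0.001], [0.17, -0.985, 0.0], [0.001, 0.0, -1.0]]
ft_force: [-0.0, 0.4, 0.8]
width: 0.0
finger_force: 0.0
```

View pics/f.png

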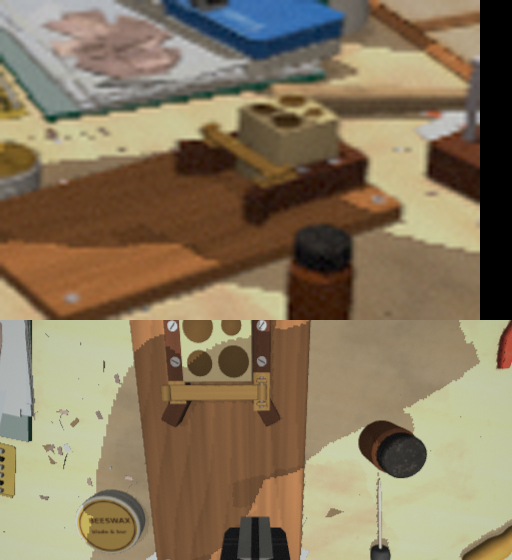

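The keeper lies across the mouth behind the block: end at wrist crop (167,393), hinge at (262,392). I check the end's height before handing in.

```bash
python3 - <<'E'
from h import *
c=cam('wrist');s=cam('scene')
B=np.array([.5494,-.2142]);R=np.array([[.9854,-.1702],[.1702,.9854]])
e=tri(c,(167,113),s,(263.2,163.8));print((e[:2]-B)@R,e[2])
for z in(.036,.04,.045,.05):
    P=[*(R@[.0545,.042]+B),z];print(z,proj(s,P),proj(c,P))
    # strap length check at this height
k=ray(c,(167,113),.042);print((k[:2]-B)@R)
E
```

```text
[0.05209013 0.04308047] 0.03275257923451006
0.036 [[263.51001535 162.49420263]] [[168.64650137 108.53220568]]
0.04 [[263.55378115 161.19797784]] [[167.39314741 108.95625127]]
0.045 [[263.60869431 159.5715982 ]] [[165.7744139  109.50391524]]
0.05 [[263.66383762 157.93840252]] [[164.09481301 110.07217239]]
[0.05155307 0.04204665]
```

The measured height of the end is down at fence level, so the keeper is flat, and the arm is clear. I hand in.

```bash
python3 -c "
from station import bot
print(bot.finish_job())"
```

```text
the job is handed in; nothing more can be done
None
```

The job is handed in: the block was tipped cups-up and pushed home against the back of the stall, the keeper lies flat across the mouth, the arm was clear, and no verdict came back from the hand-in.

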